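Shut and start the vacuum sealer

TASK

Get the vacuum sealer running: with the closed fingertips push its lid fully shut, then press the left orange latch all the way down, then the right one (left and right as the robot sees them), and last press the blue start key all the way down for a moment and let it come up again. Everything is only pressed, nothing is gripped, picked up or raised, the lid included; do not press the red or the white key and do not move the things standing around on the counter.

Things in the scene. Friction and masses are not known exactly. Their poses are not given: they have to be found in the camera images.
- sealer: Fixed steel vacuum sealer, 200 deep (x) x 380 wide (y) mm. Origin: centre of its underside; x to its back (away from the robot), y to its left as the robot sees it, z up. Its black front deck, z = 70 mm, carries one row at x = -68 mm: latches at y = +150 and -150, round keys at y = +55, 0, -55 mm, whose colours change places from start to start. The lid lies behind the row.
- lid (a joint): Lid angle, rad: 0 = shut; grows as the front edge rises; starts ajar at 0.16 to 0.36. A stiff hinge holds it wherever it is left, shut too; pressing it down at the front takes about 2 to 4 N, until it meets its stop at 0.
- lid_front (a point): Point on the lid's upper face, midway across, 15 mm behind the front edge: push here. The lid is steel with a black front edge, 115 deep x 360 wide x 23 mm thick, hinged along its back edge; this point is 100 mm from the hinge line. With the lid shut it is at x = -17, z = 95 mm in the sealer's frame.
- latch_left_top (a point): Centre of the top of the left orange push latch (30 mm in x, 38 mm in y), 91 mm above the counter when up, 83 mm when pressed in; moves with the latch. Its surround stands 78 mm above the counter.
- latch_left (a joint): Left latch, m: 0 = up, 0.008 = fully down. Pressing takes about 3 N, then it meets its stop; no spring, it stays where it is pushed.
- latch_right_top (a point): Centre of the top of the right orange push latch, same size and heights as the left.
- latch_right (a joint): Right latch, as the left.
- key_blue_top (a point): Centre of the top of the blue start key, round, 24 mm across, in a grey collar 40 mm across; the top is 92 mm above the counter when up, moves with the key. Neighbouring keys are 55 mm apart, centre to centre.
- key_blue (a joint): Blue key, m: 0 = up, 0.006 = fully down (4 N). A spring raises it when let go.
- key_red (a joint): Red key, m, as the blue one: not to be pressed.
- key_white (a joint): White key, m, as the blue one: not to be pressed.
- ramekin_left: Loose white ramekin, 84 across, 48 high mm, standing by the sealer's left end. Origin: centre of underside, as for all the things below. Leave alone.
- ramekin_right: Loose white ramekin, same size, by the sealer's right end. Leave alone.
- spice_jar: Loose amber spice jar, 44 across, 85 high mm, by the sealer's right front corner. Leave alone.
- timer: Loose yellow kitchen timer, 60 across, 40 high mm, in front of the sealer. Leave alone.
- tumbler: Loose glass tumbler, 72 across, 110 high mm, on the right side, near the slow cooker. Leave alone.
- pepper_mill: Loose dark wooden pepper mill, 50 across, 100 high mm, by the left front corner of the sealer. Leave alone.

How it is judged (in metres and radians):
On the way, in this order (a step that is already met when the one before it is completed fails the run):
1. the lid is pushed shut (value of joint lid below 0.02 rad), for 0.1 s.
2. the left latch is pressed in (value of joint lid below 0.02 rad and value of joint latch_left above 0.0065 m), for 0.1 s.
3. the right latch is pressed in (all of step 2 and value of joint latch_right above 0.0065 m), for 0.1 s.
4. the blue key is pressed down (all of step 3 and value of joint key_blue above 0.0045 m), for 0.1 s.
At the end, for the whole second after the job is handed in: The lid is shut (within 0.02 rad), both latches are at least 6.5 of 8 mm down, all three keys are up again (within 1.5 mm), and every loose thing is within 25 mm of where it stood (all of step 3 and value of joint each of key_blue, key_red, key_white below 0.0015 m and distance of each of ramekin_left, ramekin_right, spice_jar, timer, tumbler, pepper_mill from where it was at the start of the episode below 0.025 m); the robot touches nothing.
It fails at once if the red or the white key is pressed (more than 2.5 mm) (value of joint any of key_red, key_white above 0.0025 m).
It fails at once if the blue key is pressed (more than 2.5 mm) before both latches are in (value of joint key_blue above 0.0025 m and (not (value of joint latch_left above 0.0065 m) or not (value of joint latch_right above 0.0065 m))).
It fails at once if the lid is raised instead of pushed shut (above 0.42 rad) (value of joint lid above 0.42 rad).
It fails at once if a bystander is moved, lifted or carried (25 mm or more) (distance of any of ramekin_left, ramekin_right, spice_jar, timer, tumbler, pepper_mill from where it was at the start of the episode above 0.025 m).
It also fails if it takes over 54 s, if anything falls off the work surface, if the arm or the gripper's body presses on something with over 40 N, if the wrist force passes 120 N, or if a joint passes its speed limit or range.

ROBOT

A 7-joint arm with a two-finger parallel gripper is mounted at the origin on the work surface. World frame = base frame: x ahead of the robot, y to its left, z up, the work surface at z = 0. Lengths are in m, angles in degrees, forces in N, time in s.
With the tool pointing down it reaches from about 0.425 to 0.95 m from the base axis. Payload 4.7 kg.
Tool frame: the origin (TCP) lies midway between the tips of the shut fingers; the grasp point (between the pads) lies 19 mm behind it (r.tcp_to_grasp is the z of the grasp point in the tool frame, in m); z points along the fingers, y is the line along which they close (so a half turn about z gives the same grasp; the last joint's range is limited). The gripper opens to 87 mm and grips with 3 to 60 N. Pads are 19 mm wide; open, the fingers measure 117 mm over their backs; the gripper's body (75 mm by 190 mm) begins 51 mm behind the grasp point.
Start: joints at [69.276, 26.849, -2.785, 87.806, 1.381, 65.374, -4.715], TCP at [0.221, -0.638, 0.223] pointing down, gripper open.
Joint ranges: [-148.3, 148.3], [-19.14, 114.17], [-79.39, 73.82], [5.75, 140.21], [-59.74, 239.74], [12.07, 113.84], [-152.46, 152.46]. Speed limits (degrees/s): [147.25, 147.25, 180, 180, 180, 180, 180].

INTERFACE

Orientations are given as a 3x3 rotation matrix whose columns are the frame's x, y, z axes.
In Python, from rig import r gives the robot as it stands. Calls block until the motion is done:
- r.move_ptp(position, orientation): joint-space move of the TCP to a pose.
- r.line_to(position, feed=0.15, rotation=None, threshold=None): straight line of the TCP; rotation=None keeps the orientation; feed is the mean speed in m/s. With threshold (N) it stops when the force on the tool has changed by that much, and returns True; else False.
- r.goto_joints(angles): joint-space move.
- r.move_gripper(opening, grip_force=None): opening from 0.0 (shut) to 1.0 (fully open); grip_force is the grip in N (None keeps the last); returns when the fingers have stopped.
- r.dwell(seconds).
- r.ik(position, orientation): joint angles nearest the present ones, or None.
- r.grab_frame(name): name is "scene" or "top" or "wrist"; returns (picture, depth): 480x640x3 uint8, blue, green, red; 480x640 float32, m along the optical axis (not along the pixel's ray), 0 where there is no reading.
- r.get_calibration(name): a dict with "fov_y" (degrees; the focal length in pixels is half the picture's height over the tangent of half this angle, whatever the lens; pixels are square), "cx", "cy" (the principal point, pixels), "k1" (the pictures are not rectified: a ray, as slopes to the right and down, at radius r is drawn at 1 + k1 r^2 times it, then the intrinsics apply), "T" (4x4, takes a point from camera to world coordinates). Camera axes: x right, y up, looking along -z (the intrinsics and any distortion apply to the point x, -y, -z); pixel columns grow to the right and rows downward; lengths in m; the calibration is good to about 2 mm. A picture is of the moment at which its call begins: read the wrist's pose just before it. get_calibration takes no time and is no camera call; for the wrist camera it gives the pose at the moment of the call.
A pose or a line that the arm cannot do raises r.PlanningError and nothing moves.
- r.finish_job(): hands the job in; it is judged then, once.
Trained networks look in the newest picture that a camera, given by its name, has taken for a name from the list of things; names that differ only in an ending like _2 or _b are one class to them, and where a whole thing is asked for, a point or a joint stands for the part that bears it (a point fixed in the world has none). Each returns a list of dicts, best first, with "confidence" (0 to 1); they miss things now and then, are a little off and sometimes report something else, mostly with a low value. They report only what shows in the picture. A call takes as long as a camera call.
- r.search_frame(name, camera): "at" ([x, y, z] in m, in world coordinates, good to about 4 mm: the middle of the surface that is visible of it).
- r.trace(name, camera): "pixels" (480x640 bool, what is visible of it).
Readings, each from a call of its own:
- r.current_time(): time.
- r.current_q(): joint angles.
- r.current_dq(): joint speeds.
- r.current_joint_efforts(): joint torques, N m.
- r.current_tcp_pos(): TCP position.
- r.current_orientation(): TCP orientation.
- r.current_ft_force(): force on the tool from outside, world axes, zero at the start.
- r.current_moment(): the same for the moment, N m.
- r.current_gripper_width(): opening from 0.0 (shut) to 1.0 (fully open).
- r.current_grasp_force(): force on a finger pad.
Only numpy, scipy, OpenCV 4.12 (cv2) and the standard library are available. Lean on these libraries where they do the work, as an engineer would, in place of code of your own. Each camera call takes 0.05 s, during which the arm holds its last target. There are 200 camera calls.

## Working session

There is one attempt and no reset: what is moved stays moved. The work goes in short steps, each a Python script; the robot and the scene stay as the last script left them, time stands still between calls to the robot, and variables do not carry over. Pictures are saved under pics/ and viewed, at most 10 in all, crops included, and the job is handed in when it is done.

```bash
mkdir -p pics; cat > a.py <<'E'
from rig import r
import cv2,numpy as np
for c in("scene","top"):
    im,d=r.grab_frame(c); cv2.imwrite(f"pics/{c}0.png",im); np.save(f"{c}_d.npy",d)
    for n in["sealer","lid_front","latch_left_top","latch_right_top","key_blue_top","key_red","key_white","ramekin_left","spice_jar","timer","tumbler","pepper_mill"]:
        print(c,n,[(np.round(k["at"],3).tolist(),round(k["confidence"],2)) for k in r.search_frame(n,c)[:3]])
print(r.current_time(),r.current_orientation().round(3).tolist() if hasattr(r.current_orientation(),'round') else r.current_orientation())
E
python3 a.py
```

```text
scene sealer [([0.656, 0.112, 0.097], 0.7)]
scene lid_front [([0.627, 0.11, 0.111], 0.87)]
scene latch_left_top []
scene latch_right_top [([0.516, 0.252, 0.093], 0.5), ([0.525, -0.058, 0.092], 0.43)]
scene key_blue_top [([0.524, 0.149, 0.095], 0.61)]
scene key_red [([0.522, 0.097, 0.093], 0.58)]
scene key_white [([0.528, 0.043, 0.088], 0.59)]
scene ramekin_left [([0.553, 0.358, 0.027], 0.96)]
scene spice_jar [([0.519, -0.14, 0.059], 0.88)]
scene timer [([0.441, 0.084, 0.035], 0.84)]
scene tumbler [([0.462, -0.4, 0.076], 0.83)]
scene pepper_mill [([0.443, 0.332, 0.051], 0.8), ([0.552, 0.359, 0.026], 0.45)]
top sealer [([0.525, 0.039, 0.089], 0.68), ([0.575, 0.091, 0.093], 0.6)]
top lid_front [([0.615, 0.093, 0.119], 0.59), ([0.512, 0.239, 0.091], 0.16)]
top latch_left_top [([0.515, 0.238, 0.092], 0.75), ([0.445, -0.417, 0.063], 0.38), ([0.632, -0.158, 0.016], 0.16)]
top latch_right_top [([0.529, -0.058, 0.092], 0.6)]
top key_blue_top [([0.518, 0.147, 0.09], 0.57)]
top key_red [([0.523, 0.096, 0.088], 0.53)]
top key_white [([0.526, 0.039, 0.091], 0.56)]
top ramekin_left [([0.566, 0.376, 0.017], 0.64)]
top spice_jar [([0.503, -0.144, 0.086], 0.59)]
top timer [([0.433, 0.08, 0.036], 0.94), ([0.502, -0.147, 0.085], 0.37)]
top tumbler [([0.443, -0.416, 0.061], 0.76)]
top pepper_mill [([0.428, 0.321, 0.075], 0.68)]
1.3 [[0.945, 0.327, 0.0], [0.327, -0.945, -0.0], [0.0, 0.0, -1.0]]
```

View pics/scene0.png

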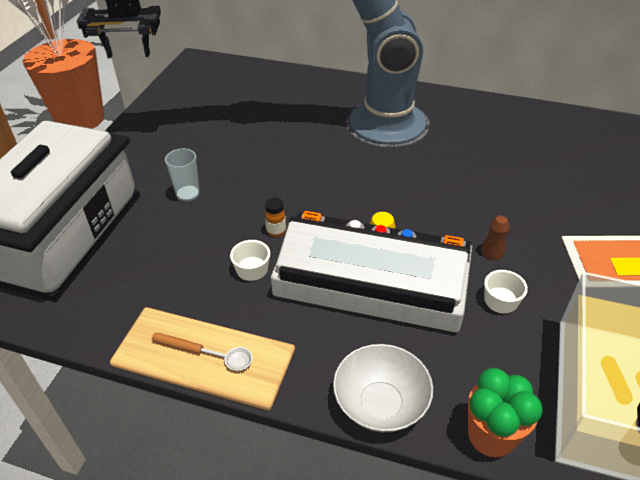

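View pics/top0.png

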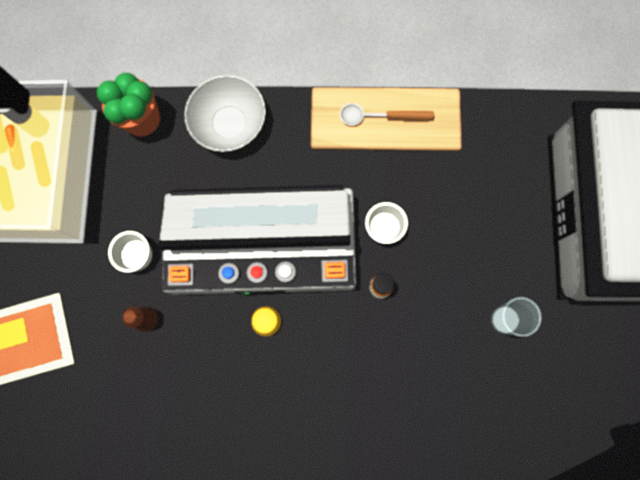

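The pictures show the robot's side at the bottom of the top view. The keys there are blue (228,272), red (257,272) and white (285,272), with latches at (179,274) and (334,271). This agrees with the networks. Next I'll go above the row with shut fingers and refine with the wrist camera.

```bash
cat > b.py <<'E'
from rig import r
import cv2,numpy as np
a=np.radians(2.4);c,s=np.cos(a),np.sin(a)
R=np.array([[c,s,0],[s,-c,0],[0,0,-1]])
p=np.array(r.current_tcp_pos())
r.move_gripper(0.0)
r.line_to([p[0],p[1],0.36])
r.move_ptp([0.50,0.095,0.36],R)
r.dwell(.3)
im,d=r.grab_frame("wrist"); cv2.imwrite("pics/w0.png",im); np.save("w_d.npy",d)
np.save("w_T.npy",r.get_calibration("wrist")["T"])
for n in["lid_front","latch_left_top","latch_right_top","key_blue_top","key_red","key_white"]:
    print(n,[(np.round(k["at"],4).tolist(),round(k["confidence"],2)) for k in r.search_frame(n,"wrist")[:3]])
print(r.current_time(),r.current_tcp_pos(),r.current_gripper_width())
E
python3 b.py
```

```text
lid_front [([0.6211, 0.0936, 0.1155], 0.85)]
latch_left_top [([0.521, 0.2415, 0.0888], 0.93)]
latch_right_top [([0.5254, -0.0518, 0.0935], 0.79)]
key_blue_top []
key_red [([0.5272, 0.0973, 0.0907], 0.7)]
key_white [([0.528, 0.0446, 0.0965], 0.55)]
7.3083 [0.500001   0.09502784 0.36002159] 0.00700105471292712
```

View pics/w0.png

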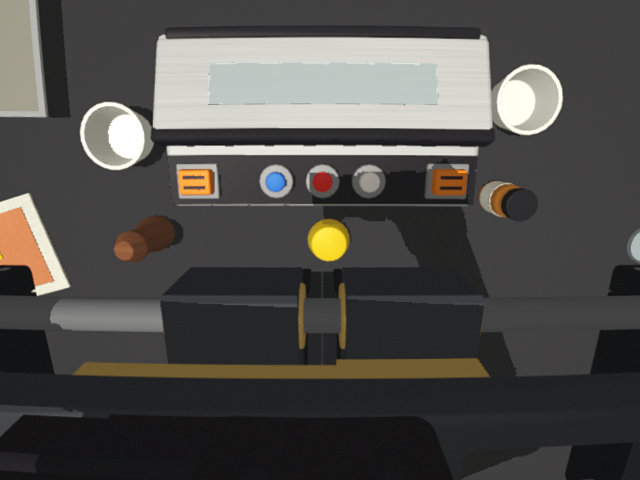

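The wrist picture shows the latches at (195,182) and (450,181), and blue (276,181), red (322,181) and white (370,181). The lid's black front edge is at row ~136. I'll turn these into positions and measure the lid height from depth.

```bash
cat > c.py <<'E'
from rig import r
import cv2,numpy as np
def ray(cal,u,v):
    f=240/np.tan(np.radians(cal["fov_y"]/2)); K=np.array([[f,0,cal["cx"]],[0,f,cal["cy"]],[0,0,1.]])
    x,y=cv2.undistortPoints(np.array([[[u,v]]],float),K,np.array([cal["k1"],0,0,0.]))[0,0]
    return np.array([x,-y,-1])
def fit(px,cal):
    T=np.array(cal["T"]); W=[]
    for (u,v,z) in px:
        d=T[:3,:3]@ray(cal,u,v); W.append((T[:3,3]+d*(z-T[2,3])/d[2])[:2])
    W=np.array(W); L=np.array([150,-150,55,0,-55])/1e3
    m=np.polyfit(L,W,1); return W,m
for cam,px in(("wrist",[(195,182,.091),(450,181,.091),(276,181,.092),(322,181,.092),(370,181,.092)]),
              ("top",[(179,274,.091),(334,271,.091),(228,272,.092),(257,272,.092),(285,272,.092)])):
    W,m=fit(px,r.get_calibration(cam)); print(cam,W.round(4).tolist(),"slope",m[0].round(4),"mid",m[1].round(4))
cal=r.get_calibration("wrist");T=np.array(cal["T"]);d=np.load("w_d.npy")
for v in range(34,152,8): print(v,(T[:3,:3]@(ray(cal,322,v)*d[v,322])+T[:3,3]).round(4))
E
python3 c.py
```

```text
wrist [[0.5173, 0.2431], [0.5309, -0.0536], [0.5222, 0.1484], [0.5244, 0.0953], [0.5268, 0.0399]] slope [-0.0449  0.9887] mid [0.5243 0.0946]
top [[0.5146, 0.2421], [0.5248, -0.0553], [0.5198, 0.1471], [0.5207, 0.0914], [0.5215, 0.0379]] slope [-0.0317  0.9915] mid [0.5203 0.0926]
34 [0.6805 0.1019 0.0933]
42 [0.6717 0.1015 0.0969]
50 [0.6629 0.1011 0.1007]
58 [0.6548 0.1008 0.1012]
66 [0.6458 0.1004 0.1068]
74 [0.6376 0.1001 0.1088]
82 [0.6292 0.0997 0.112 ]
90 [0.6208 0.0994 0.1155]
98 [0.6128 0.099  0.1166]
106 [0.6047 0.0987 0.1183]
114 [0.5965 0.0983 0.1203]
122 [0.5884 0.098  0.1233]
130 [0.5803 0.0977 0.1265]
138 [0.5722 0.0973 0.128 ]
146 [0.5635 0.0969 0.0713]
```

```bash
cat > p.py <<'E'
from rig import r
import numpy as np
a=np.radians(2.4);c,s=np.cos(a),np.sin(a)
mid=np.array([0.523,0.0943])
def pt(dx,y): return mid+[dx*c-y*s, dx*s+y*c]
def press(xy,top,bottom,th=12,hover=.17):
    p=r.current_tcp_pos()
    if p[2]<hover-.002: r.line_to([p[0],p[1],hover])
    r.line_to([*xy,hover],feed=.15)
    r.line_to([*xy,top+.012],feed=.08)
    hit=r.line_to([*xy,bottom],feed=.025,threshold=th)
    r.dwell(.25)
    print("hit",hit,"tcp",np.round(r.current_tcp_pos(),4),"F",np.round(r.current_ft_force(),1),r.current_time())
    r.line_to([*xy,hover],feed=.1)
E
cat > d.py <<'E'
from p import *
import cv2
press(pt(.053,0),.135,.088)
r.dwell(.1)
im,d=r.grab_frame("wrist"); cv2.imwrite("pics/w1.png",im)
im,d=r.grab_frame("scene"); cv2.imwrite("pics/s1.png",cv2.resize(im[180:350,230:550],None,fx=2.4,fy=2.4))
E
python3 d.py
```

```text
hit True tcp [0.5757 0.0965 0.0959] F [ 0.5 -1.1  7.2] 11.325
```

View pics/s1.png

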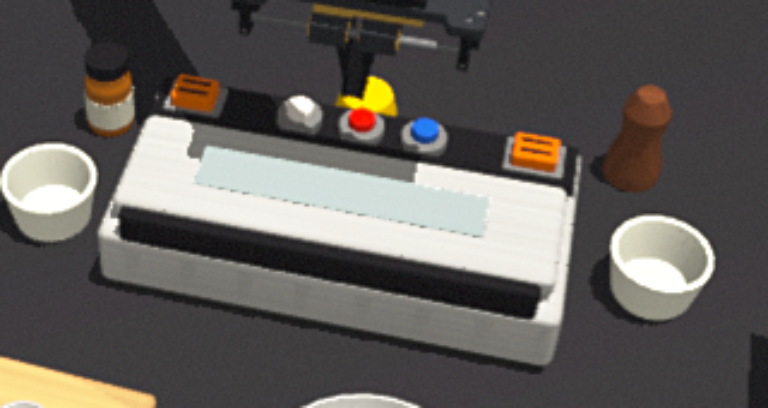

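The picture shows the lid lying flat, with TCP z 0.0959 at contact against 0.095 expected. I'll confirm with a firmer push, then do the latches.

```bash
cat > e.py <<'E'
from p import *
import cv2
press(pt(.051,0),.100,.086,th=22,hover=.13)
press(pt(0,.15),.091,.074,th=18,hover=.14)
press(pt(0,-.15),.091,.074,th=18,hover=.14)
r.line_to([*pt(-.03,0),.30])
im,d=r.grab_frame("wrist"); cv2.imwrite("pics/w2.png",im); np.save("w2.npy",d)
for n in["latch_left_top","latch_right_top","key_blue_top","lid_front"]:
    print(n,[(np.round(k["at"],4).tolist(),round(k["confidence"],2)) for k in r.search_frame(n,"wrist")[:2]])
E
python3 e.py
```

```text
hit True tcp [0.5739 0.0964 0.0959] F [-1.9 -0.6  6.6] 14.175
hit True tcp [0.5169 0.2442 0.0833] F [-1.6 -1.3  7.7] 17.8083
hit True tcp [ 0.5295 -0.0557  0.0833] F [-2.   0.2  7.7] 22.35
latch_left_top [([0.5222, 0.2423, 0.084], 0.83), ([0.4372, 0.0849, 0.0325], 0.45)]
latch_right_top [([0.5283, -0.0512, 0.0861], 0.78)]
key_blue_top [([0.5215, 0.1539, 0.092], 0.65)]
lid_front [([0.6193, 0.0967, 0.0941], 0.68), ([0.6019, 0.0993, 0.0912], 0.46)]
```

View pics/w2.png

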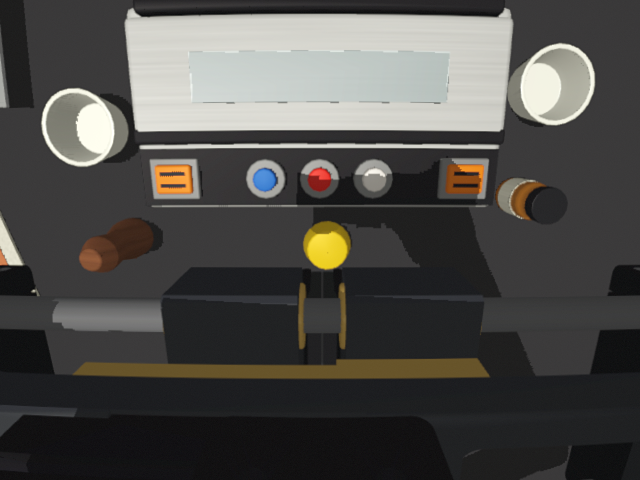

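The lid is shut and both latches are at 83 mm, with the stops met. The blue key is still on the left at (265,180), so I'll press it now.

```bash
cat > f.py <<'E'
from p import *
import cv2
press(pt(0,.055),.092,.078,th=18,hover=.15)
r.line_to([*pt(-.03,0),.30])
im,d=r.grab_frame("wrist"); cv2.imwrite("pics/w3.png",im)
for n in["latch_left_top","latch_right_top","key_blue_top","lid_front","timer"]:
    print(n,[(np.round(k["at"],4).tolist(),round(k["confidence"],2)) for k in r.search_frame(n,"wrist")[:1]])
E
python3 f.py
```

```text
hit True tcp [0.5209 0.1492 0.0864] F [-2.4 -1.   8. ] 27.9
latch_left_top [([0.5214, 0.2416, 0.082], 0.87)]
latch_right_top [([0.5257, -0.0493, 0.0867], 0.84)]
key_blue_top [([0.5205, 0.1464, 0.0922], 0.56)]
lid_front [([0.6175, 0.0958, 0.0927], 0.58)]
timer [([0.4393, 0.0864, 0.0354], 0.97)]
```

View pics/w3.png

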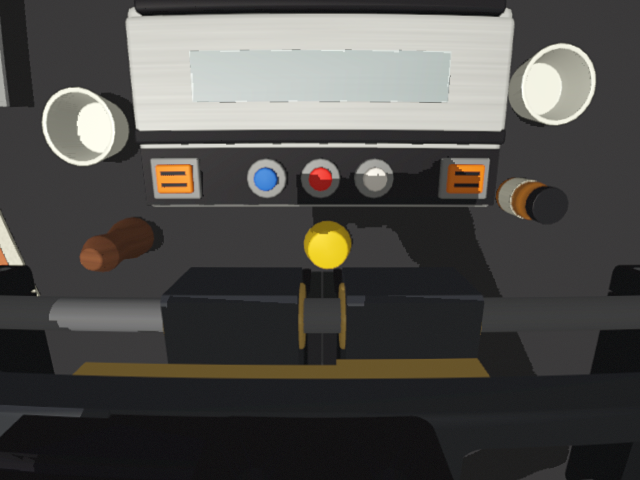

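The key was pressed down to 86.4 mm, which is its stop, and is up again at 92 mm. The picture shows nothing else moved.

```bash
python3 -c "
from rig import r
print(r.finish_job())"
```

```text
the job is handed in; nothing more can be done
None
```

I shut the lid, pressed the left latch and then the right one down to their stops, pressed the blue key and let it come back up, and handed the job in; no verdict was shown, but the last readings and picture matched the goal and nothing else had moved.

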